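# Seat the keyed shaft in the mixer drive and hold it down

## Task

Take the shaft with the key out of the stand by its hexagonal head, put its nose into the hub of the mixer drive, turn it until the key slips into the keyway, and push it down against the spring until its shoulder sits flush on the hub. Finish holding: keep the shaft gripped and pressed fully home, so that a colleague can tighten the set screw. Leave the plain shaft in the stand and do not disturb the other things on the bench.

Things in the scene. Friction and masses are not known exactly. Their poses are not given: they have to be found in the camera images.
- keyed_shaft: Steel shaft with a key, 96 mm tall, 0.2 kg, standing nose down, loose, in a hole of the stand. Origin: centre of its nose (lowest face); z up the shaft. Round, 16 mm diameter up to z = 46 mm, first 4 mm tapered. One key 5 mm wide on the local -x side, out to 16 mm from the axis, z = 20 to 42 mm. At first the key points to the robot (world -x) within 0.7 rad.
- shoulder (a point): Underside of the keyed shaft's shoulder flange, on the axis, 46 mm above its nose; axes as the shaft's. Flange 40 mm diameter, 6 mm thick, with a pointer lug 6 mm wide sticking out to 26 mm from the axis straight above the key (local -x).
- head (a point): Middle of the keyed shaft's hexagonal aluminium head, the part to grip, on the axis, 77 mm above the nose; axes as the shaft's. Head 30 mm across flats, from 58 to 96 mm above the nose; its flats face local +x, -x and every 60 degrees between.
- plain_shaft: A shaft of the same size, shoulder and head but without key and pointer lug, standing in the stand's other hole. Origin and axes as on the keyed shaft. It stays there.
- stand: Fixed white plastic block, 70 (x) x 160 (y) x 45 mm high on a 6 mm thick foot 78 x 172 mm, with two blind holes, 17.5 mm diameter and 18 mm deep, at local y = -45 and +45 mm; either shaft may stand in either hole. Origin: centre of its underside.
- drive: Fixed mixer drive: white housing 150 (x) x 170 (y) x 45 mm high, origin at the centre of its underside, -x its front (with dial and switch). A steel hub 60 mm diameter stands upright on its middle, top face at 100 mm. The hub is braked: it yields only above 0.5 N m, far more than a shaft turned on it under 10 N rubs.
- hub_mouth (a point): Centre of the hub's top face; axes are the housing's, not the hub's. Bore 19 mm diameter, 22 mm at the mouth. One keyway 8 mm wide, cut through the hub's wall over its full height, faces the front (-x) within 0.5 rad: not reported, so look from above or feel for it. The key rests on the face (nose 20 mm deep) until within about 0.12 rad of the keyway, then slips in.
- plunger (a joint): Spring plunger inside the bore, 32 mm below the hub's top face when free: 0 m free, grows as the shaft's nose pushes it down, 0.014 when the shoulder sits on the hub. Pushes back with 3 N at 0 and 8 N at 0.014, so the shaft comes back up if it is let go.
- vial_1: White-capped glass sample vial, 28 mm diameter, 62 mm tall, standing behind the stand. Bystander.
- vial_2: Black-capped glass sample vial, 28 mm diameter, 62 mm tall, standing beside the stand's left end. Bystander.
- clamp_block: Plain aluminium block 32 x 60 x 25 mm with two screws, lying to the right of the mixer drive. Bystander.
- petri_dish: Clear round dish, 60 mm diameter, 13 mm tall, in front of the mixer drive. Bystander.
- beaker: Clear beaker, 53 mm diameter, 66 mm tall, farther back on the bench. Bystander.
- tip_box: Closed pipette tip box 100 x 66 x 57 mm, at the back left. Bystander.

How it is judged:
By the outcome, as a careful person would: the job done as asked, in the order asked, and still so for the second after the job is handed in, while the arm keeps its last pose, push and grip.
It also fails if it takes over 42 s, if anything falls off the work surface, if the arm or the gripper's body presses on something with over 40 N, if the wrist force passes 120 N, or if a joint passes its speed limit or range.

## Robot

A 6-joint arm with a two-finger parallel gripper is mounted at the origin on the work surface; the furniture and walls round the work are solid. World frame = base frame: x ahead of the robot, y to its left, z up, the work surface at z = 0. Lengths are in m, angles in degrees, forces in N, time in s.
With the tool pointing down it reaches from about 0.3 to 0.75 m from the base axis. Payload 8.5 kg.
Tool frame: the origin (TCP) lies between the finger pads; the fingertips stand env.finger_overhang ahead of it and the grasp point (between the pads) lies 2 mm behind it (env.finger_overhang is the distance from the TCP to the fingertips, in m); z points along the fingers, y is the line along which they close (so a half turn about z gives the same grasp; the last joint's range is limited). The gripper opens to 85 mm and grips with 20 to 120 N. Pads are 22 mm wide; open, the fingers measure 114 mm over their backs; the gripper's body (76 mm by 85 mm) begins 54 mm behind the grasp point. The pads swing forward as they close: fully open they stand 13 mm farther back than shut.
Start: joints at [-77.481, 21.807, 74.336, -0, 83.858, -12.336], TCP at [0.231, -0.499, 0.248] pointing down, gripper open.
Joint ranges: [-178.18, 178.18], [-50.72, 133.34], [12.68, 142.11], [-81.47, 261.47], [9.98, 163.14], [-165.26, 165.26]. Speed limits (degrees/s): [136.94, 136.94, 180, 180, 180, 180].

## Interface

Orientations are given as a 3x3 rotation matrix whose columns are the frame's x, y, z axes.
In Python, from rig import env gives the robot as it stands. The module is installed in compiled form; this text tells all that it offers.
- The arm moves only by the tool jog_arm, never from a script. Its arguments are lists of equal length, an entry for each row: "hand": the finger opening in m, from 0 to 0.0854; "travel": the shift along the world's x, y, z in m, a list of three; "yaw": the turn about the world's z in rad. A call has exactly 5 rows; each row shifts and turns the commanded pose from where the row before left it; what a row does not reach is not made up. A row lasts 1/8 s, in which the tool goes at most 62.5 mm and 10.7 degrees, less where a joint would pass 70% of its speed; a pose out of reach is approached as far as the arm can. A call is refused whole if a number of a shift passes 0.0625 or a number of a turn 0.188, either way. A call with a gripper value outside its range is refused whole. The fingers move at their own pace and stop on an object; "grip_force" is the grip in N (left out, the last holds). Time passes only in rows, so rows that do not move let the fingers close, or fill a call up. It gives the time, the measured TCP pose, the force, the opening and the grip force at its end, in the units of the state.
- env.observe(): the state, without advancing time (a new reading comes with each control period).
- env.get_image(name): name is "side" or "top"; returns the picture (400x640x3 uint8, red, green, blue); there is no depth.
- env.calibration(name): a dict with "fx", "fy", "cx", "cy" (pixels), "position" and "rotation" of the camera in the world. Camera axes: x right, y down, z forward; pixel columns grow to the right and rows downward; lengths in m; the calibration is good to about 2 mm. A picture is of the moment at which its call begins. calibration takes no time and is no camera call.
- env.close_job(): hands the job in; it is judged then, once.
The state is a dict: "time_s": time; "q": joint angles; "qvel": joint speeds; "joint_efforts": joint torques, N m; "position": TCP position; "tool_rot": TCP orientation; "ft_force": force on the tool from outside, world axes, zero at the start; "wrist_torque": the same for the moment, N m; "grip_width": finger opening in m; "gripper_force": force on a finger pad.
Only numpy, scipy, OpenCV 4.12 (cv2) and the standard library are available. Lean on these libraries where they do the work, as an engineer would, in place of code of your own. Each camera call takes 0.05 s, during which the arm holds its last target. There are 200 camera calls.

## Working session

There is one attempt and no reset: what is moved stays moved. The work goes in short steps, Python scripts to look and compute and a tool call to move; the robot and the scene stay as the last step left them, time stands still between calls to the robot, and variables do not carry over. Pictures are saved under pics/ and viewed, at most 10 in all, crops included, and the job is handed in when it is done.

Besides the shell and the picture viewer there is one more tool, called after ">>>" as name(argument=value, ...) on one line, values as JSON. jog_arm: Moves the arm, as the interface text tells. Its arguments: {"type":"object","properties":{"hand":{"type":"array"},"travel":{"type":"array"},"yaw":{"type":"array"},"grip_force":{"type":"number"}},"required":["hand","travel","yaw"]}

```bash
mkdir -p pics; python3 - <<'E'
from rig import env
import cv2
for n in("top","side"):
    cv2.imwrite(f"pics/{n}0.png",env.get_image(n)[:,:,::-1]); print(n,env.calibration(n))
o=env.observe(); print(o["time_s"],o["tool_rot"],o["ft_force"],env.finger_overhang)
E
```

```text
top {'fx': 456.7545555361521, 'fy': 456.7545555361521, 'cx': 325.56595233394995, 'cy': 205.33470385746844, 'position': array([0.41935551, 0.03860848, 1.27603622]), 'rotation': array([[-0.01092035, -0.99434528,  0.1056324 ],
       [-0.99960029,  0.00810067, -0.02708566],
       [ 0.0260768 , -0.10588596, -0.9940363 ]])}
side {'fx': 406.27257268152096, 'fy': 406.27257268152096, 'cx': 311.229015761018, 'cy': 203.67913628070158, 'position': array([0.1547219 , 0.69338248, 0.74642063]), 'rotation': array([[-0.86888713, -0.31588401,  0.38111999],
       [-0.49487279,  0.57245805, -0.65375279],
       [-0.01166515, -0.75664329, -0.65372383]])}
0.1 [[ 9.07375635e-01  4.20320567e-01 -2.79418159e-04]
 [ 4.20320584e-01 -9.07374870e-01  1.20449860e-03]
 [ 2.52738519e-04 -1.21037788e-03 -9.99999236e-01]] [-0.07932758 -0.47981041  0.18830816] 0.017
```

View pics/top0.png

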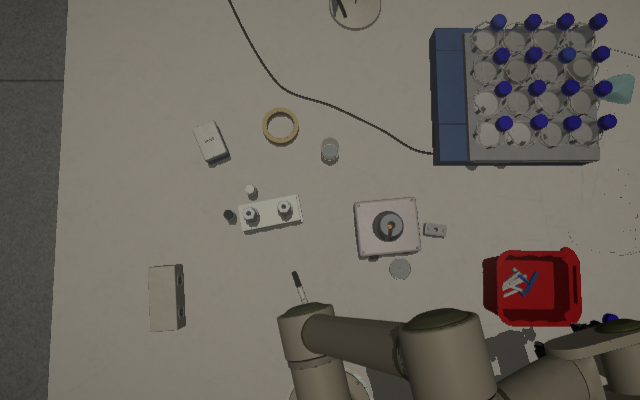

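View pics/side0.png

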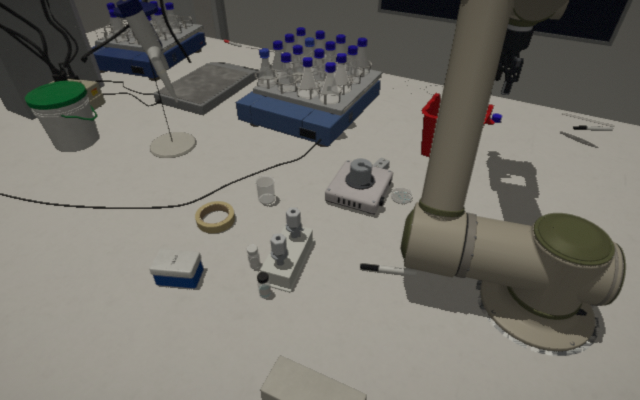

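The top view shows the stand with shaft heads at about (250,214) and (285,207), and the hub at (388,226). The side view shows the same heads at (279,240) and (293,215). I'll enlarge those areas.

```bash
python3 - <<'E'
import cv2,numpy as np
t=cv2.imread("pics/top0.png"); s=cv2.imread("pics/side0.png")
r=lambda im,x,y,w,h,k:cv2.resize(im[y:y+h,x:x+w],None,fx=k,fy=k,interpolation=cv2.INTER_CUBIC)
a=r(t,225,185,80,50,10);b=r(t,350,195,80,60,5);c=r(s,255,200,80,60,5)
im=np.zeros((800-0,800,3),np.uint8)
cv2.imwrite("pics/c0.png",cv2.convertScaleAbs(cv2.resize(np.vstack([a,np.hstack([b,c])]),None,fx=.74,fy=.74,interpolation=cv2.INTER_AREA),alpha=1.3))
E
```

```text
(no output)
```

View pics/c0.png

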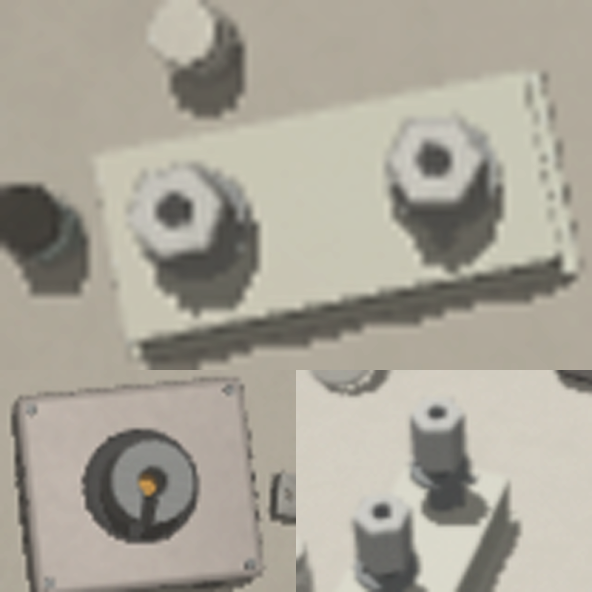

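The right head is at top pixel (283.7,206.5), the left at (248.5,213.4), and the hub centre is near (391.6,225.5) with the keyway pointing down and slightly left. Next I need a closer look at the flanges to find the lug.

```bash
python3 - <<'E'
import cv2,numpy as np
t=cv2.imread("pics/top0.png"); s=cv2.imread("pics/side0.png")
def r(im,x,y,w,h,k):
    c=im[y:y+h,x:x+w].astype(float); c=(c/c.max())**.7*255
    return cv2.resize(c.astype(np.uint8),None,fx=k,fy=k,interpolation=cv2.INTER_NEAREST)
A=np.hstack([r(t,234,198,32,24,12),r(t,270,190,32,24,12)])
B=np.hstack([r(s,263,233,32,24,12),r(s,278,207,32,24,12)])
cv2.imwrite("pics/c1.png",np.vstack([A,B]))
E
```

```text
(no output)
```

View pics/c1.png

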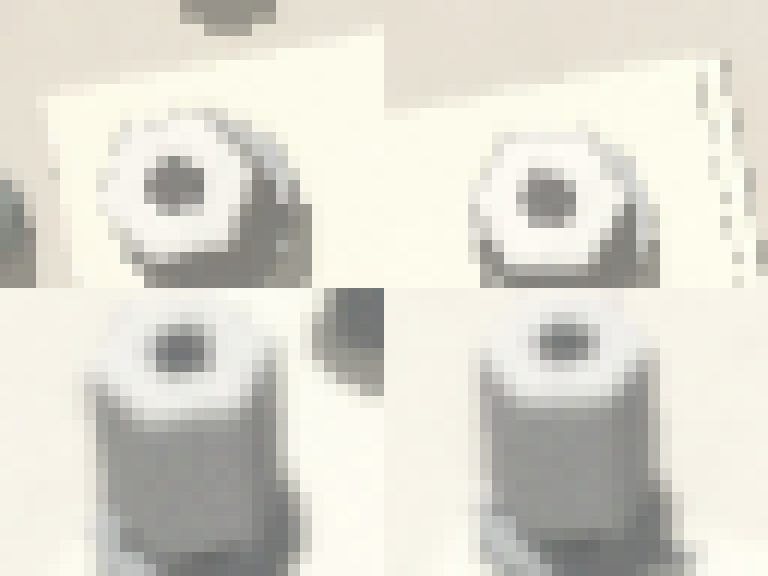

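The hex orientations show, but the crops end above the lug. I'll show the lower part, brightened.

```bash
python3 - <<'E'
import cv2,numpy as np
t=cv2.imread("pics/top0.png"); s=cv2.imread("pics/side0.png")
def r(im,x,y,w,h,k):
    c=im[y:y+h,x:x+w].astype(float); c=np.clip(c/150,0,1)**.6*255
    return cv2.resize(c.astype(np.uint8),None,fx=k,fy=k,interpolation=cv2.INTER_CUBIC)
A=np.hstack([r(t,234,208,32,24,12),r(t,270,201,32,24,12)])
B=np.hstack([r(s,263,247,32,24,12),r(s,278,221,32,24,12)])
cv2.imwrite("pics/c2.png",np.vstack([A,B]))
E
```

```text
(no output)
```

View pics/c2.png

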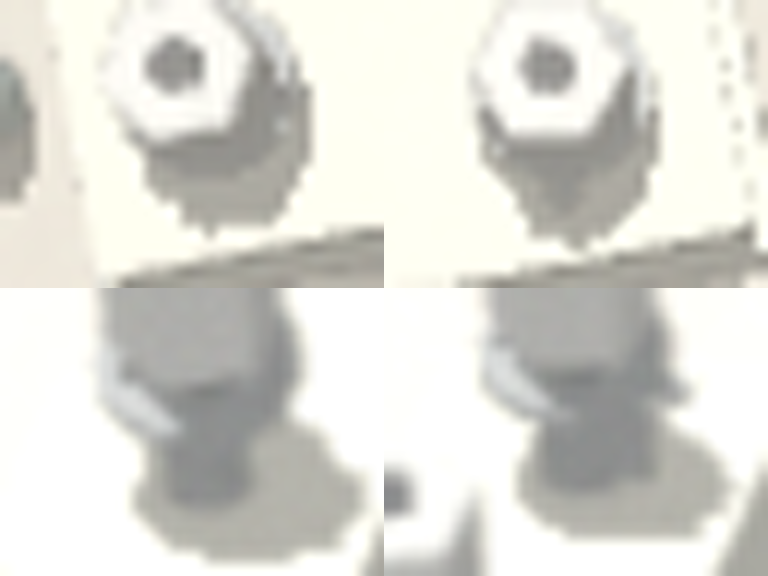

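The shaft nearer the drive (top pixel 283.6,206.3) is the keyed one. Its lug shows in the side view at about pixel (302.5,229). I'll triangulate and rectify the head, hub and flange planes.

```bash
cat > h.py <<'E'
import cv2,numpy as np
from rig import env
def P(n):
    c=env.calibration(n);R=c["rotation"].T
    K=np.array([[c["fx"],0,c["cx"]],[0,c["fy"],c["cy"]],[0,0,1]])
    return K@np.c_[R,-R@c["position"]]
def tri(a,b):
    X=cv2.triangulatePoints(P("top"),P("side"),np.array(a,float),np.array(b,float)).ravel();return X[:3]/X[3]
def onz(n,p,z):
    H=P(n)[:,[0,1,3]].copy();H[:,2]+=P(n)[:,2]*z
    v=np.linalg.inv(H)@[*p,1];return v[:2]/v[2]
def rect(im,n,c,z,half=.04,N=380):
    # picture up=+x, left=+y
    H=P(n)[:,[0,1,3]].copy();H[:,2]+=P(n)[:,2]*z
    s=2*half/N
    A=np.array([[0,-s,c[0]+half],[-s,0,c[1]+half],[0,0,1]])
    o=cv2.warpPerspective(im,H@A,(N,N),flags=cv2.INTER_CUBIC|cv2.WARP_INVERSE_MAP)
    g=np.clip(o.astype(float)/190,0,1)**.7*255
    o=g.astype(np.uint8)
    for k in range(0,N,N//8):
        o[k,:8]=(0,0,255);o[:8,k]=(0,0,255)
    cv2.drawMarker(o,(N//2,N//2),(0,0,255),cv2.MARKER_CROSS,9)
    return o
E
python3 - <<'E'
from h import *
t=cv2.imread("pics/top0.png"); s=cv2.imread("pics/side0.png")
L=tri((248.1,212.8),(277.5,237.4));R=tri((283.1,205.8),(292.6,211.0))
print("heads",L,R,np.linalg.norm(L-R))
l=onz("side",(302,229),.083)-R[:2];print("lug",l,np.linalg.norm(l),np.degrees(np.arctan2(-l[1],-l[0])))
h=onz("top",(391.1,225),.1);print("hub",h,np.hypot(*h))
a=np.hstack([rect(t,"top",R,R[2]),rect(t,"top",h,.1)])
b=np.hstack([rect(s,"side",R,.085),rect(s,"side",h,.1)])
cv2.imwrite("pics/r0.png",cv2.resize(np.vstack([a,b]),(600,600)))
E
```

```text
heads [0.52469542 0.20282851 0.12556626] [0.54153438 0.11476397 0.12493613] 0.08966219961311707
lug [-0.02587841  0.00400262] 0.026186123420612533 -8.792284652066696
hub [ 0.49176581 -0.16253764] 0.5179305863502854
```

View pics/r0.png

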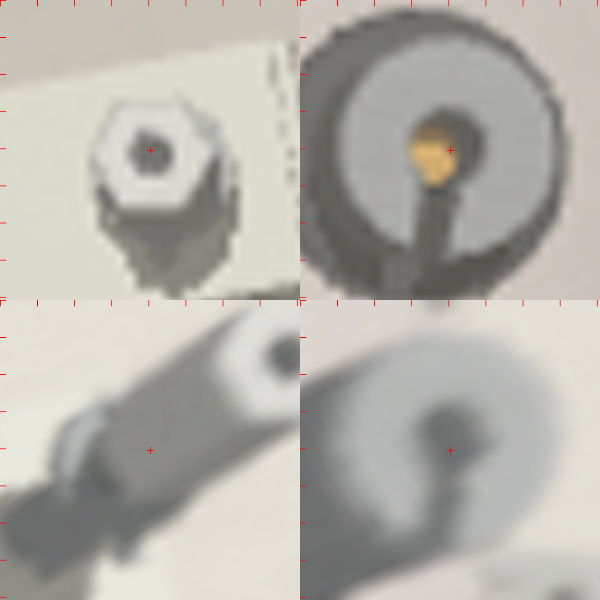

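Rectified, the hub disk is centred about 1–2 mm beyond my guess in +x. The keyway points to -x with a lean of about 8° toward +y. Next I fit the hexagon angle.

```bash
python3 - <<'E'
from h import *
from scipy.optimize import minimize
t=cv2.imread("pics/top0.png").astype(float).mean(2); s=cv2.imread("pics/side0.png").astype(float).mean(2)
g=np.linspace(-.0215,.0215,60);X,Y=np.meshgrid(g,g)
def samp(im,n,pts):
    u=P(n)@np.c_[pts,np.ones(len(pts))].T;u=(u[:2]/u[2]).astype(np.float32)
    return cv2.remap(im.astype(np.float32),u[0][None],u[1][None],cv2.INTER_LINEAR)[0]
def edge(im,n,cx,cy,cz,th):
    # inside-minus-outside brightness just in/out of hex flats, abs
    tot=0
    for k in range(6):
        a=th+k*np.pi/3;w=np.linspace(-.0075,.0075,12)
        for sg,r in((1,.0132),(-1,.0168)):
            p=np.c_[cx+r*np.cos(a)-w*np.sin(a),cy+r*np.sin(a)+w*np.cos(a),np.full(12,cz)]
            tot+=sg*samp(im,n,p).mean()
    return tot
for n,im in(("top",t),("side",s)):
  for z in(.123,.129):
    c=onz(n,(283.1,205.8) if n=="top" else (292.6,211.0),z)
    best=max((edge(im,n,c[0]+dx,c[1]+dy,z,np.radians(d)),d,dx*1e3,dy*1e3) for d in range(-30,30,2) for dx in np.arange(-.003,.0031,.001) for dy in np.arange(-.003,.0031,.001))
    print(n,z,best,c+np.array(best[2:])/1e3)
o=env.observe();print(o["position"])
E
```

```text
Traceback (most recent call last):
  File "h.py", line 4, in P
    c=env.calibration(n);R=c["rotation"].T
ValueError: time passes only in moves, steps and waits
```

```bash
sed -i 's/^def P/import functools\n@functools.cache\ndef P/' h.py; python3 - <<'E'
from h import *
t=cv2.imread("pics/top0.png").astype(np.float32).mean(2); s=cv2.imread("pics/side0.png").astype(np.float32).mean(2)
k=np.arange(6)*np.pi/3;w=np.linspace(-.0075,.0075,12)
def edge(im,n,cx,cy,cz,th):
    tot=0;a=(th+k)[:,None]
    for sg,r in((1,.0132),(-1,.0168)):
        x=(cx+r*np.cos(a)-w*np.sin(a)).ravel();y=(cy+r*np.sin(a)+w*np.cos(a)).ravel()
        u=P(n)@np.array([x,y,x*0+cz,x*0+1]);u=(u[:2]/u[2]).astype(np.float32)
        tot+=sg*cv2.remap(im,u[0][None],u[1][None],cv2.INTER_LINEAR).mean()
    return tot
for n,im in(("top",t),("side",s)):
  for z in(.123,.129):
    c=onz(n,(283.1,205.8) if n=="top" else (292.6,211.0),z)
    best=max((edge(im,n,c[0]+dx,c[1]+dy,z,np.radians(d)),d,dx,dy) for d in range(-30,30,2) for dx in np.arange(-.003,.0031,.001) for dy in np.arange(-.003,.0031,.001))
    print(n,z,best[:2],c+best[2:], [round(float(max(edge(im,n,*(c+best[2:]),z,np.radians(d)) for d in (q,))),1) for q in range(-30,30,6)])
E
```

```text
top 0.123 (np.float32(23.462646), 0) [0.54157559 0.11480738] [18.4, 18.0, 18.6, 19.8, 21.8, 23.5, 22.2, 20.7, 19.4, 18.8]
top 0.129 (np.float32(23.106369), 0) [0.5409396  0.11441087] [18.1, 17.6, 18.1, 19.4, 21.3, 23.1, 21.9, 20.3, 19.1, 18.4]
side 0.123 (np.float32(13.822922), 4) [0.54296192 0.11404037] [10.1, 10.3, 10.9, 12.0, 13.0, 13.7, 13.6, 12.8, 11.7, 10.7]
side 0.129 (np.float32(13.573303), 4) [0.53922537 0.11962577] [9.9, 10.1, 10.5, 11.7, 12.7, 13.3, 13.5, 12.6, 11.5, 10.4]
```

The keyed shaft is at (0.542, 0.1145) with its head top at z≈0.123 (stand 45 mm overall) and hex yaw about +1°. I'll approach with the fingers closing along x.

>>> jog_arm(hand=[0.085,0.085,0.085,0.085,0.085], travel=[[0.02,0.04,0],[0.02,0.04,0],[0.02,0.04,0],[0.02,0.04,0],[0.02,0.04,0]], yaw=[0.077,0.077,0.077,0.077,0.077], grip_force=40)

```text
time_s: 0.72
position: [0.3315, -0.2976, 0.2481]
tool_rot: [[0.681, 0.732, -0.0], [0.732, -0.681, 0.0], [0.0, -0.0, -1.0]]
ft_force: [0.1, 0.2, 0.2]
grip_width: 0.085
gripper_force: 0.0
```

>>> jog_arm(hand=[0.085,0.085,0.085,0.085,0.085], travel=[[0.02,0.04,0],[0.02,0.04,0],[0.02,0.04,0],[0.02,0.04,0],[0.02,0.04,0]], yaw=[0.077,0.077,0.077,0.077,0.077])

```text
time_s: 1.35
position: [0.4315, -0.0976, 0.2482]
tool_rot: [[0.357, 0.934, -0.0], [0.934, -0.357, 0.0], [0.0, -0.0, -1.0]]
ft_force: [0.7, 0.1, 0.0]
grip_width: 0.085
gripper_force: 0.0
```

>>> jog_arm(hand=[0.085,0.085,0.085,0.085,0.085], travel=[[0.022,0.043,-0.01],[0.022,0.043,-0.01],[0.022,0.043,-0.01],[0.022,0.043,-0.02],[0.022,0.042,-0.02]], yaw=[0.077,0.077,0.077,0.077,0.077])

```text
time_s: 1.98
position: [0.5416, 0.1166, 0.1775]
tool_rot: [[-0.021, 1.0, -0.0], [1.0, 0.021, -0.0], [-0.0, -0.0, -1.0]]
ft_force: [0.5, 0.1, 0.7]
grip_width: 0.0848
gripper_force: 0.0
```

```bash
python3 - <<'E'
from h import *
o=env.observe();R=o["tool_rot"];print(o["time_s"],o["position"],o["q"].round(1) if hasattr(o["q"],"round") else o["q"],np.degrees(np.arctan2(R[1][1],R[0][1])),o["ft_force"])
E
```

```text
1.975 [0.54164264 0.11655792 0.17752041] [-0.1 25.7 80.4 -0.  73.9 -1.3] 1.1877123409252124 [0.50166318 0.12828382 0.72372749]
```

>>> jog_arm(hand=[0.085,0.085,0.085,0.06,0.045], travel=[[0,-0.002,-0.03],[0,0,-0.025],[0,0,-0.0175],[0,0,0],[0,0,0]], yaw=[0,0,0,0,0])

```text
time_s: 2.6
position: [0.5415, 0.1129, 0.1065]
tool_rot: [[-0.018, 1.0, 0.001], [1.0, 0.018, 0.0], [-0.0, 0.001, -1.0]]
ft_force: [-0.2, 0.2, -0.2]
grip_width: 0.051
gripper_force: 0.0
```

>>> jog_arm(hand=[0.034,0.03,0.025,0.025,0.025], travel=[[0,0,0],[0,0,0],[0,0,0],[0,0,0],[0,0,0]], yaw=[0,0,0,0,0])

```text
time_s: 3.22
position: [0.5412, 0.113, 0.1066]
tool_rot: [[-0.018, 1.0, 0.001], [1.0, 0.018, -0.0], [-0.0, 0.001, -1.0]]
ft_force: [-1.8, -0.0, 4.9]
grip_width: 0.0295
gripper_force: 39.2
```

>>> jog_arm(hand=[0.025,0.025,0.025,0.025,0.025], travel=[[0,0,0],[0,0,0.01],[0,0,0.02],[0,0,0.035],[0,0,0.035]], yaw=[0,0,0,0,0], grip_force=80)

```text
time_s: 3.85
position: [0.541, 0.113, 0.2072]
tool_rot: [[-0.018, 1.0, -0.0], [1.0, 0.018, 0.0], [0.0, -0.0, -1.0]]
ft_force: [0.2, -0.2, -1.0]
grip_width: 0.0292
gripper_force: 79.0
```

>>> jog_arm(hand=[0.025,0.025,0.025,0.025,0.025], travel=[[-0.008,-0.045,0.01],[-0.008,-0.045,0],[-0.008,-0.045,0],[-0.008,-0.045,0],[-0.008,-0.045,0]], yaw=[0,0,0,0,0])

```text
time_s: 4.47
position: [0.5007, -0.1134, 0.2163]
tool_rot: [[-0.018, 1.0, 0.0], [1.0, 0.018, -0.0], [-0.0, 0.0, -1.0]]
ft_force: [0.2, -0.4, -0.9]
grip_width: 0.0286
gripper_force: 79.2
```

```bash
python3 - <<'E'
from h import *
o=env.observe();print(o["time_s"],o["position"],o["ft_force"],o["grip_width"])
s=env.get_image("side")[:,:,::-1];t=env.get_image("top")[:,:,::-1]
cv2.imwrite("pics/s1.png",s);cv2.imwrite("pics/t1.png",t)
p=o["position"]
def at(n,x):
    u=P(n)@[*x,1];return (u[:2]/u[2])
def crop(im,n,x,k=10,w=38,h=28):
    u=at(n,x).astype(int);c=im[u[1]-h:u[1]+h,u[0]-w:u[0]+w]
    c=(np.clip(c/190.,0,1)**.7*255).astype(np.uint8);print(n,u-[w,h]);return cv2.resize(c,None,fx=k,fy=k,interpolation=cv2.INTER_CUBIC)
cv2.imwrite("pics/s1c.png",crop(s,"side",[p[0],p[1],p[2]-.04]))
E
```

```text
4.475 [ 0.50069595 -0.11342038  0.21634278] [ 0.24332453 -0.38698002 -0.88099835] 0.028620304984750607
side [314 120]
```

View pics/s1c.png

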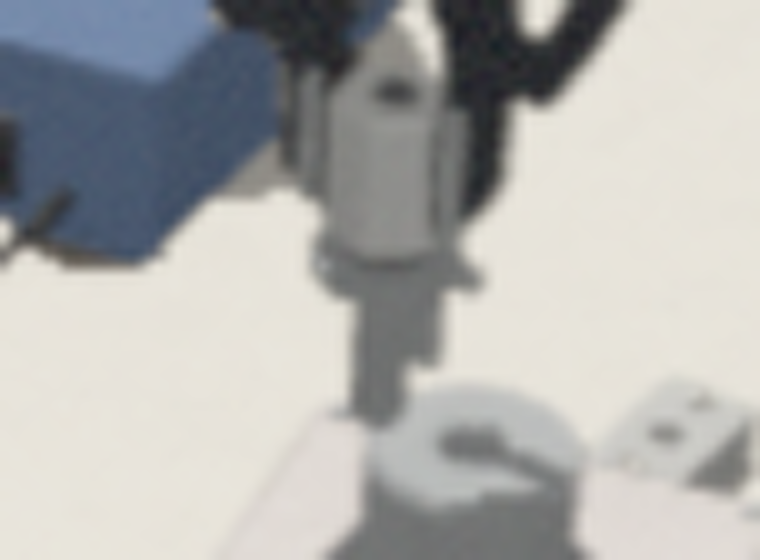

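The shaft hangs vertically with the lug to the right (-x). The nose is at crop (375,415), just beside the hub, whose keyway runs to -x. Both cameras' shaft-to-hub differences agree, giving a tool target of (0.492, -0.163).

>>> jog_arm(hand=[0.025,0.025,0.025,0.025,0.025], travel=[[-0.0045,-0.025,0],[-0.004,-0.0246,0],[0,0,-0.015],[0,0,-0.012],[0,0,0]], yaw=[0,0,0,0,0])

```text
time_s: 5.2
position: [0.4924, -0.1609, 0.1882]
tool_rot: [[-0.019, 1.0, -0.002], [1.0, 0.019, 0.001], [0.001, -0.002, -1.0]]
ft_force: [0.6, 0.6, -1.1]
grip_width: 0.0287
gripper_force: 79.2
```

```bash
python3 - <<'E'
from h import *
o=env.observe();print(o["time_s"],o["position"],o["ft_force"],o["wrist_torque"])
s=env.get_image("side")[:,:,::-1]
c=s[120:176,320:396];c=(np.clip(c/190.,0,1)**.7*255).astype(np.uint8)
cv2.imwrite("pics/s2c.png",cv2.resize(c,None,fx=10,fy=10,interpolation=cv2.INTER_CUBIC))
E
```

```text
5.2 [ 0.49242368 -0.160892    0.18818431] [ 0.64982317  0.60902567 -1.07293007] [0.03159026 0.02812179 0.0157477 ]
```

View pics/s2c.png

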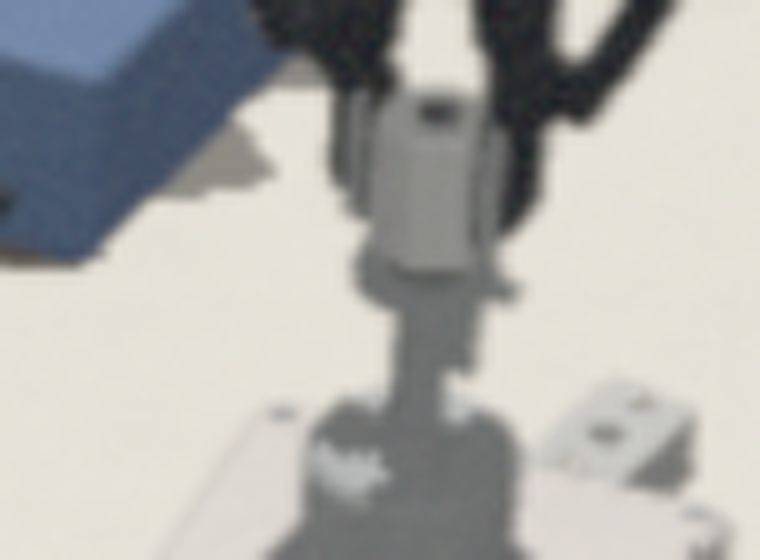

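The nose sits above the bore at about crop (415,410). I'll nudge y and lower gently.

>>> jog_arm(hand=[0.025,0.025,0.025,0.025,0.025], travel=[[0,-0.0018,0],[0,0,-0.004],[0,0,-0.004],[0,0,-0.003],[0,0,0]], yaw=[0,0,0,0,0])

```text
time_s: 5.88
position: [0.4926, -0.1634, 0.1775]
tool_rot: [[-0.018, 1.0, -0.001], [1.0, 0.018, 0.0], [0.0, -0.001, -1.0]]
ft_force: [0.4, 0.3, -1.6]
grip_width: 0.029
gripper_force: 79.2
```

>>> jog_arm(hand=[0.025,0.025,0.025,0.025,0.025], travel=[[0,0,-0.002],[0,0,-0.002],[0,0,-0.002],[0,0,-0.002],[0,0,0]], yaw=[0,0,0,0,0])

```text
time_s: 6.5
position: [0.4926, -0.1634, 0.1697]
tool_rot: [[-0.018, 1.0, -0.0], [1.0, 0.018, 0.0], [0.0, -0.0, -1.0]]
ft_force: [-0.5, 0.3, -1.6]
grip_width: 0.0285
gripper_force: 79.2
```

>>> jog_arm(hand=[0.025,0.025,0.025,0.025,0.025], travel=[[0,0,-0.002],[0,0,-0.002],[0,0,-0.002],[0,0,-0.002],[0,0,0]], yaw=[0,0,0,0,0])

```text
time_s: 7.12
position: [0.4926, -0.1634, 0.1617]
tool_rot: [[-0.018, 1.0, -0.0], [1.0, 0.018, 0.0], [0.0, -0.0, -1.0]]
ft_force: [0.3, 0.4, -1.9]
grip_width: 0.0287
gripper_force: 79.2
```

Nose about 18 mm in, no side force. I'll feel for the key resting on the face.

>>> jog_arm(hand=[0.025,0.025,0.025,0.025,0.025], travel=[[0,0,-0.001],[0,0,-0.001],[0,0,-0.001],[0,0,0],[0,0,0]], yaw=[0,0,0,0,0])

```text
time_s: 7.75
position: [0.4927, -0.1635, 0.1588]
tool_rot: [[-0.018, 1.0, 0.0], [1.0, 0.018, -0.0], [-0.0, 0.0, -1.0]]
ft_force: [-0.2, 0.2, -1.3]
grip_width: 0.0288
gripper_force: 79.2
```

>>> jog_arm(hand=[0.025,0.025,0.025,0.025,0.025], travel=[[0,0,-0.001],[0,0,0],[0,0,-0.001],[0,0,0],[0,0,0]], yaw=[0,0,0,0,0])

```text
time_s: 8.38
position: [0.4928, -0.1634, 0.157]
tool_rot: [[-0.018, 1.0, 0.0], [1.0, 0.018, 0.0], [-0.0, 0.0, -1.0]]
ft_force: [1.1, 1.7, 2.5]
grip_width: 0.0289
gripper_force: 79.6
```

The key rests on the face with about 4 N. Now I turn it clockwise towards the seen keyway.

>>> jog_arm(hand=[0.025,0.025,0.025,0.025,0.025], travel=[[0,0,0],[0,0,0],[0,0,0],[0,0,0],[0,0,0]], yaw=[-0.025,-0.025,-0.025,0,0])

```text
time_s: 9.0
position: [0.4925, -0.1635, 0.1566]
tool_rot: [[0.057, 0.998, -0.001], [0.998, -0.057, 0.0], [0.0, -0.001, -1.0]]
ft_force: [-0.5, 0.1, -2.1]
grip_width: 0.0288
gripper_force: 79.3
```

The force dropped away, so the key has slipped in. I'll centre it a bit more and lower.

>>> jog_arm(hand=[0.025,0.025,0.025,0.025,0.025], travel=[[0,0,0],[0,0,-0.001],[0,0,-0.002],[0,0,-0.001],[0,0,0]], yaw=[-0.03,-0.02,0,0,0])

```text
time_s: 9.62
position: [0.4926, -0.1634, 0.1527]
tool_rot: [[0.107, 0.994, -0.0], [0.994, -0.107, 0.0], [0.0, -0.0, -1.0]]
ft_force: [-0.4, -0.7, -1.4]
grip_width: 0.029
gripper_force: 79.2
```

```bash
python3 - <<'E'
from h import *
o=env.observe();print(o["time_s"],o["position"],o["ft_force"],o["wrist_torque"])
E
```

```text
9.625 [ 0.49264028 -0.16341642  0.15272629] [-0.41292795 -0.73978236 -1.36948688] [-0.05654708 -0.08526864  0.02214368]
```

>>> jog_arm(hand=[0.025,0.025,0.025,0.025,0.025], travel=[[0,0,-0.002],[0,0,-0.002],[0,0,-0.002],[0,0,-0.002],[0,0,0]], yaw=[0,0,0,0,0], grip_force=100)

```text
time_s: 10.25
position: [0.4927, -0.1634, 0.1449]
tool_rot: [[0.107, 0.994, 0.0], [0.994, -0.107, -0.0], [-0.0, 0.0, -1.0]]
ft_force: [-1.3, 0.2, 1.4]
grip_width: 0.0283
gripper_force: 100.0
```

>>> jog_arm(hand=[0.025,0.025,0.025,0.025,0.025], travel=[[0,0,-0.002],[0,0,-0.002],[0,0,-0.002],[0,0,-0.001],[0,0,0]], yaw=[0,0,0,0,0])

```text
time_s: 10.88
position: [0.4927, -0.1635, 0.1379]
tool_rot: [[0.107, 0.994, 0.0], [0.994, -0.107, -0.0], [-0.0, 0.0, -1.0]]
ft_force: [-1.1, 0.0, 4.1]
grip_width: 0.0284
gripper_force: 100.2
```

>>> jog_arm(hand=[0.025,0.025,0.025,0.025,0.025], travel=[[0,0,-0.002],[0,0,-0.002],[0,0,-0.001],[0,0,0],[0,0,0]], yaw=[0,0,0,0,0])

```text
time_s: 11.5
position: [0.4927, -0.1635, 0.1339]
tool_rot: [[0.107, 0.994, 0.001], [0.994, -0.107, -0.001], [-0.001, 0.001, -1.0]]
ft_force: [-4.6, 2.5, 14.3]
grip_width: 0.0286
gripper_force: 101.7
```

>>> jog_arm(hand=[0.025,0.025,0.025,0.025,0.025], travel=[[0,0,-0.001],[0,0,0],[0,0,-0.0005],[0,0,0],[0,0,0]], yaw=[0,0,0,0,0])

```text
time_s: 12.12
position: [0.4927, -0.1635, 0.1338]
tool_rot: [[0.107, 0.994, 0.002], [0.994, -0.107, -0.002], [-0.001, 0.002, -1.0]]
ft_force: [-9.3, 4.1, 27.5]
grip_width: 0.0284
gripper_force: 103.8
```

It hit a hard stop at 0.1338, with some side force. I'll check whether the shoulder is flush.

```bash
python3 - <<'E'
from h import *
o=env.observe();print(o["time_s"],o["position"],o["ft_force"],o["wrist_torque"])
s=env.get_image("side")[:,:,::-1];cv2.imwrite("pics/s3.png",s)
def at(n,x):
    u=P(n)@[*x,1];return (u[:2]/u[2]-[330,140])*12
for q in([.4927,-.162,.1],[.4927,-.162,.106],[.4927,-.162,.15]):print(at("side",q))
c=s[140:185,330:390];c=(np.clip(c/190.,0,1)**.6*255).astype(np.uint8)
cv2.imwrite("pics/s3c.png",cv2.resize(c,None,fx=12,fy=12,interpolation=cv2.INTER_CUBIC))
E
```

```text
12.125 [ 0.49270954 -0.16347809  0.13384029] [-9.25817472  4.0924537  27.50389759] [ 0.76621089  1.61786324 -0.02653491]
[376.94181356 293.02848725]
[378.76780706 271.35916344]
[392.56447761 107.63211765]
```

View pics/s3c.png

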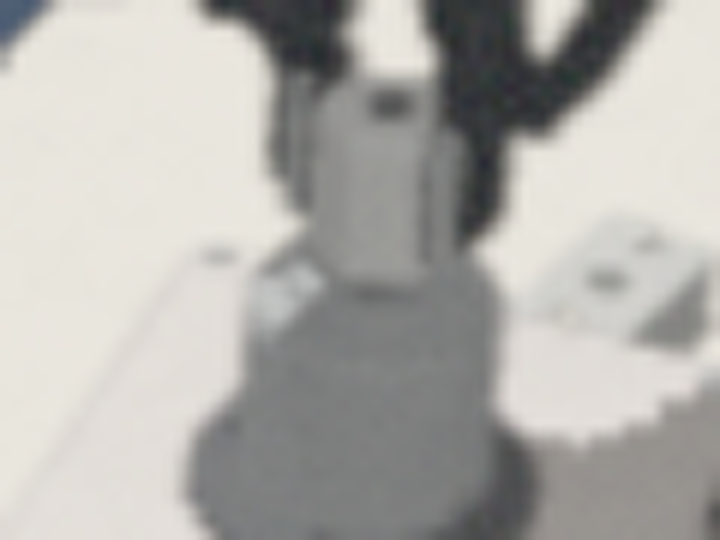

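The head hole is at crop (390,102) and the head sits on the hub; flush predicts row ~107, so this can't tell within calibration error. The TCP height relative to the stand predicts flush at 0.1336, but the key contact height hinted at 0.131. I'll back off, shift to relieve the side load, turn a little and press again.

>>> jog_arm(hand=[0.025,0.025,0.025,0.025,0.025], travel=[[0,0,0.0035],[-0.0007,0.0003,0],[0,0,0],[0,0,0],[0,0,0]], yaw=[0,0,-0.04,0,0])

```text
time_s: 12.8
position: [0.4925, -0.1634, 0.1353]
tool_rot: [[0.147, 0.989, 0.002], [0.989, -0.147, -0.001], [-0.001, 0.002, -1.0]]
ft_force: [0.0, -0.1, 6.0]
grip_width: 0.0286
gripper_force: 100.7
```

```bash
python3 - <<'E'
from h import *
o=env.observe();print(o["time_s"],o["position"],o["ft_force"],o["wrist_torque"])
def at(x):
    u=P("side")@[*x,1];return (u[:2]/u[2])
# head-top hole rows: stand, carried, now (differential slip check)
print("stand",at([.5412,.1143,.123]),"seen 292.6 211.0")
print("carried",at([.4924,-.1596,.18818+.0164]),"seen 363.0 130.7")
print("now",at([.4927,-.1622,.15]),at([.4927,-.1622,.1526]),"seen 362.0 148.0")
E
```

```text
12.8 [ 0.49252277 -0.16342933  0.13525964] [ 0.04212    -0.10401951  5.98168944] [0.0237402  0.03582391 0.05031198]
stand [292.96517793 211.56782479] seen 292.6 211.0
carried [363.95185906 131.45402884] seen 363.0 130.7
now [362.74476178 148.93283121] [362.81466356 148.10382123] seen 362.0 148.0
```

>>> jog_arm(hand=[0.025,0.025,0.025,0.025,0.025], travel=[[0,0,-0.001],[0,0,-0.001],[0,0,-0.001],[0,0,0],[0,0,0]], yaw=[0,0,0,0,0])

```text
time_s: 13.42
position: [0.4926, -0.1634, 0.1339]
tool_rot: [[0.146, 0.989, 0.003], [0.989, -0.146, -0.002], [-0.001, 0.003, -1.0]]
ft_force: [-6.1, 2.1, 21.1]
grip_width: 0.0287
gripper_force: 102.6
```

The image differentials (about -0.9 px, the same as in the stand) and the spring force of about 7.8 N just above the stop both confirm that 0.1339 is flush. I'll hold the press for a moment, then check.

>>> jog_arm(hand=[0.025,0.025,0.025,0.025,0.025], travel=[[-0.0005,0.0002,0],[0,0,0],[0,0,0],[0,0,0],[0,0,0]], yaw=[0,0,0,0,0])

```text
time_s: 14.05
position: [0.4925, -0.1634, 0.1338]
tool_rot: [[0.146, 0.989, 0.004], [0.989, -0.146, -0.002], [-0.002, 0.004, -1.0]]
ft_force: [-2.6, 2.1, 19.3]
grip_width: 0.0288
gripper_force: 102.4
```

```bash
python3 -c "
from rig import env
print(env.close_job())"
```

```text
the job is handed in; nothing more can be done
None
```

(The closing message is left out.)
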